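# Load two test cartridges into the analyser's spring magazine

## Task

Refill the analyser's sloping spring magazine with the two test cartridges from the steel tray. Lay them in one after the other, foil side up and blue end to the blue-banded end of the column, and push each straight down along the column against the spring until the catches at both ends snap out over it and hold it. Leave the bottle, the sample jar and the tip box where they are.

Things in the scene. Friction and masses are not known exactly. Their poses are not given: they have to be found in the camera images.
- analyser: Fixed off-white wedge-shaped bench analyser, 220 mm (x) by 200 mm (y), origin on its underside, 105 mm behind the front edge. Its dark deck rises 30 deg from the low front edge (own -x, 37 mm high) to the back (own +x, 164 mm). The magazine stands square on the deck; 70 mm up-slope of its axis begins the white reader head, 70 mm above the deck; highest point 225 mm above the bench.
- magazine: Spring magazine: open-topped aluminium column on the deck, leaning 30 deg from vertical towards the low edge. Origin on its axis at the deck; z out of the mouth along the axis, y level, along the column's length, towards the blue-banded end (blue lip and band), x up the slope. Inside 113.6 mm (y) by 43.6 mm (x). End walls and corner angles (17 mm of y at each end) up to z = 88 mm.
- mouth (a point): On the column's axis at the top of the straight walls, magazine z = 88 mm. Above it flared lips lead in: they rise to z = 103 mm and open 8 mm outwards at each side. Between the corner angles both long sides are open for 79 mm of y, from the deck up, so fingers can go down beside a cartridge; a seated cartridge has 50 mm free beside it up-slope and the bare deck down-slope.
- catch_level (a point): On the column's axis at the flat undersides of the two catches, magazine z = 64 mm; their bevelled tops reach z = 76 mm and they stick in 5.5 mm from the end walls. A cartridge is held when its top has gone below this level and both catches have sprung out over its ends. Underside of a held cartridge: z = 46 mm; of the one beneath it: 28 mm.
- follower (a joint): How far (m) the orange spring platform under the cartridges is pushed down: 0 empty and up (its top at magazine z = 62 mm), about 0.016 with one cartridge held, 0.034 with two, stop at 0.062. The spring gives 3.5 N at 0 and 220 N/m more (7 N with one, 11 N with two); passing the catches takes a few newtons besides.
- catch_blue (a joint): Spring catch at the blue-banded (+y) end: 0 sprung fully out, grows to 0.008 m as it is pushed back into the end wall; a passing cartridge pushes it back 2 to 6 mm.
- catch_plain (a joint): Spring catch at the other (-y) end, read the same way.
- cart_a: Test cartridge A: flat white plastic block with a blue end and a foil strip on top; 110 mm long (own y), 40 mm wide (own x), 18 mm thick, square edges, about 55 g. Lies top up in the tray at the start. Origin at the centre of its underside, z out of its top; the last 28 mm at +y are the blue end.
- cart_b: Test cartridge B: flat white plastic block with a blue end and a foil strip on top; 110 mm long (own y), 40 mm wide (own x), 18 mm thick, square edges, about 55 g. Lies top up in the tray at the start. Origin at the centre of its underside, z out of its top; the last 28 mm at +y are the blue end.
- cart_a_top (a point): Centre of the top face of cartridge A, 18 mm above its origin.
- cart_b_top (a point): Centre of the top face of cartridge B, 18 mm above its origin.
- cart_a_blue (a point): Middle of the blue end face of cartridge A.
- cart_b_blue (a point): Middle of the blue end face of cartridge B.
- tray: Fixed stainless tray, 270 mm (x) by 180 mm (y), rim 10 mm high, floor 3 mm above the bench; origin at the centre of its underside. The cartridges lie on its floor about 100 mm apart along its x.
- reagent_bottle: Bystander: white bottle, 60 mm across, 130 mm high; origin at the centre of its underside.
- sample_jar: Bystander: clear jar with a red cap, 52 mm across, 75 mm high; origin at the centre of its underside.
- tip_box: Bystander: blue box of yellow pipette tips, 88 mm (x) by 124 mm (y), 59 mm high; origin at the centre of its underside.
There are look-alikes about, which are no part of the job. Leave any green look-alike of the cart_b alone. Leave any green look-alike of the cart_a alone.

How it is judged:
By the outcome, as a careful person would: the job done as asked, in the order asked, and still so for the second after the job is handed in, with the robot touching nothing.
It also fails if it takes over 61 s, if anything falls off the work surface, if the arm or the gripper's body presses on something with over 40 N, if the wrist force passes 120 N, or if a joint passes its speed limit or range.

## Robot

A 7-joint arm with a two-finger parallel gripper is mounted at the origin on the work surface. World frame = base frame: x ahead of the robot, y to its left, z up, the work surface at z = 0. Lengths are in m, angles in rad, forces in N, time in s.
With the tool pointing down it reaches from about 0.425 to 1.025 m from the base axis. Payload 3.6 kg.
Tool frame: the origin (TCP) lies midway between the tips of the shut fingers; the grasp point (between the pads) lies 19 mm behind it (manip.hold_point_z is the distance from the TCP to the grasp point, in m); z points along the fingers, y is the direction in which the jaws open and shut (so a half turn about z gives the same grasp; the last joint's range is limited). The gripper opens to 85 mm and grips with 20 to 120 N. Pads are 22 mm wide; open, the fingers measure 114 mm over their backs; the gripper's body (76 mm by 85 mm) begins 54 mm behind the grasp point. The pads swing forward as they close: fully open they stand 13 mm farther back than shut.
Start: joints at [1.131, 0.591, 0.048, 1.609, -0.033, 0.943, -0.034], TCP at [0.246, -0.682, 0.211] pointing down, gripper open.
Joint ranges: [-2.69, 2.69], [-0.47, 2.24], [-1.27, 1.36], [0.19, 2.51], [-1.53, 4.68], [0.08, 2.07], [-3.09, 3.09]. Speed limits (rad/s): [2.57, 2.57, 3.14, 3.14, 3.14, 3.14, 3.14].

## Interface

Orientations are given as [roll, pitch, yaw] about the fixed x, y, z axes, in that order (R = Rz(yaw) Ry(pitch) Rx(roll)).
In Python, from rig import manip gives the robot as it stands.
- The arm moves only by the shell command python3 -m pendant 'ROWS' [FORCE]. ROWS is JSON, a list of rows, each a list of 3 entries, a list of its own where there are three numbers: the closure, from -1 (fully open) to 1 (shut), then the shift along the tool's x, y, z in units of 50 mm (1.0 is 50 mm), then the turn about the tool's z in rad. In form: [[gripper, [x, y, z], yaw], ...]. A call has 1 to 10 rows; each row is the pose to reach, as a shift and turn from the pose commanded when the call began, along the tool's axes at that moment; what a row does not reach only later rows make up. A row lasts 1/8 s, in which the tool goes at most 62.5 mm and 10.7 degrees, less where a joint would pass 70% of its speed; a pose out of reach is approached as far as the arm can. A call with a gripper value outside its range is refused whole. The fingers move at their own pace and stop on an object; FORCE is the grip in N (left out, the last holds). Time passes only in rows, so rows that repeat a pose let the fingers close. It gives the time, the measured TCP pose, the force and the opening at its end, in the units of the state.
- manip.observe(): the state, without advancing time (a new reading comes with each control period).
- manip.camera(name): name is "scene" or "top"; returns the picture (420x560x3 uint8, red, green, blue); there is no depth.
- manip.camera_model(name): a dict with "intrinsics" (3x3 intrinsics, pixels), "xyz" and "attitude" of the camera in the world. Camera axes: x right, y up, looking along -z (the intrinsics and any distortion apply to the point x, -y, -z); pixel columns grow to the right and rows downward; lengths in m; the calibration is good to about 2 mm. A picture is of the moment at which its call begins. camera_model takes no time and is no camera call.
- manip.job_done(): hands the job in, once; it reports no verdict.
The state is a dict: "clock": time; "qpos": joint angles; "joint_velocities": joint speeds; "joint_efforts": joint torques, N m; "eef_pos": TCP position; "tcp_rot": TCP orientation; "contact_force": force on the tool from outside, world axes, zero at the start; "torque": the same for the moment, N m; "gripper_width": finger opening in m.
Only numpy, scipy, OpenCV 4.12 (cv2) and the standard library are available. Lean on these libraries where they do the work, as an engineer would, in place of code of your own. Each camera call takes 0.05 s, during which the arm holds its last target. There are 200 camera calls.

## Working session

There is one attempt and no reset: what is moved stays moved. The work goes in short steps, Python scripts to look and compute and a shell command to move; the robot and the scene stay as the last step left them, time stands still between calls to the robot, and variables do not carry over. Pictures are saved under pics/ and viewed, about 8 in all and at most 12, crops included, and the job is handed in when it is done.

```bash
ls; mkdir -p pics
python3 - <<'E'
from rig import manip
import cv2,numpy as np
for n in("scene","top"):
    im=manip.camera(n); cv2.imwrite(f"pics/{n}0.png",cv2.resize(im[:,:,::-1],(800,600),interpolation=cv2.INTER_CUBIC)); print(n,manip.camera_model(n))
print(manip.observe(), manip.hold_point_z)
E
```

```text
pics
scene {'intrinsics': array([[533.3919382 ,   0.        , 284.46414317],
       [  0.        , 533.3919382 , 209.0094216 ],
       [  0.        ,   0.        ,   1.        ]]), 'xyz': array([ 1.47019252, -0.22181325,  0.96407219]), 'attitude': array([ 0.86336915, -0.00384166,  1.33465518])}
top {'intrinsics': array([[535.8749083 ,   0.        , 263.27546334],
       [  0.        , 535.8749083 , 217.37703238],
       [  0.        ,   0.        ,   1.        ]]), 'xyz': array([0.39946681, 0.04517412, 1.51151003]), 'attitude': array([ 0.10388589, -0.00190941, -1.58325728])}
{'clock': 0.1, 'qpos': array([ 1.13155214,  0.59198955,  0.04827925,  1.60972162, -0.03330872,
        0.9426642 , -0.03372359]), 'joint_velocities': array([-0.00135496, -0.00203952, -0.00072386, -0.00240298, -0.00038147,
        0.00029071, -0.00146171]), 'joint_efforts': array([ 4.83454205e-03, -5.49999833e+01,  1.55337710e+00, -1.98824447e+01,
        9.75712988e-03,  3.80337631e-03, -3.16670338e-06]), 'eef_pos': array([ 0.24545703, -0.68134608,  0.20957155]), 'tcp_rot': array([-3.13961620e+00,  8.94752433e-05,  3.45815904e-01]), 'contact_force': array([0.20021258, 0.74423076, 0.30436224]), 'torque': array([0.01573873, 0.00681728, 0.03042257]), 'gripper_width': 0.08546231292062019} 0.0187
```

View pics/scene0.png

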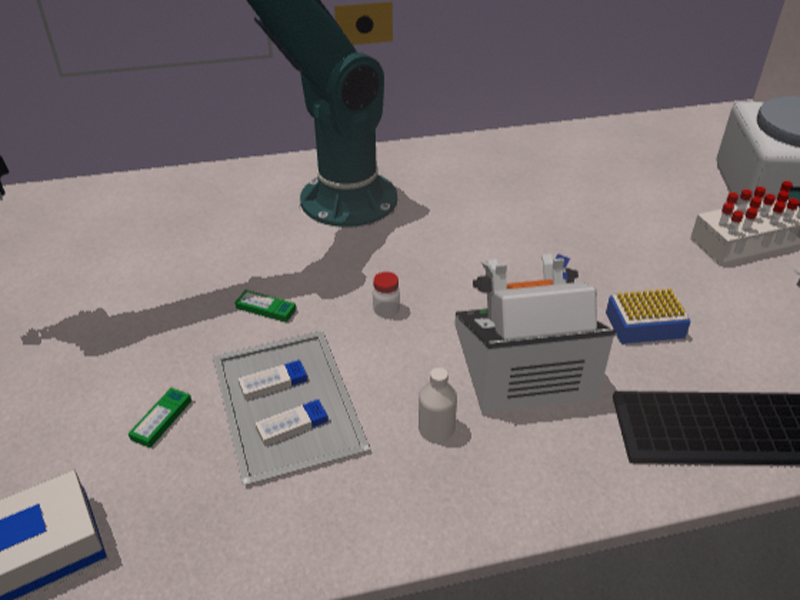

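View pics/top0.png

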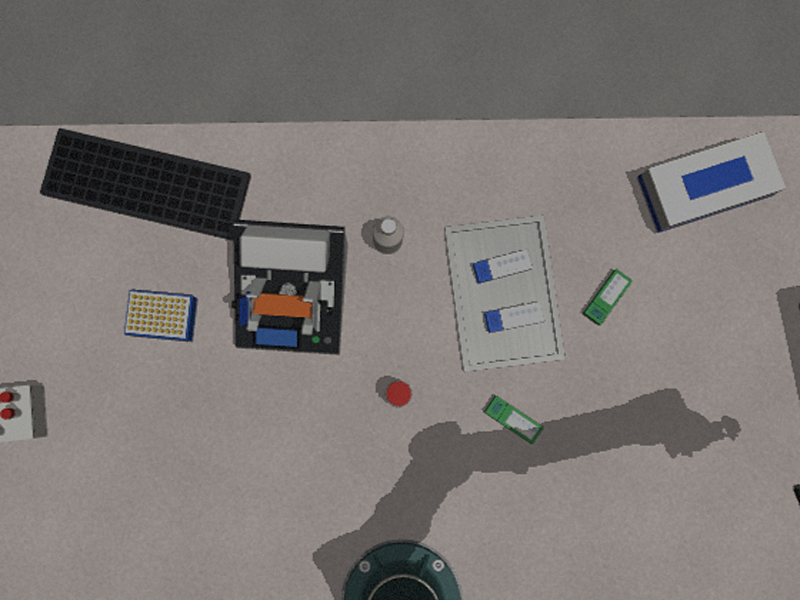

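The scene view shows the tray at about (290,400), the analyser at about (535,335), the bottle at (437,410) and the jar at (386,295). In the top view, image up is +x and left is +y. The cartridges are at about (503,265) and (513,317) with blue ends to +y. The orange follower is at (283,305) and the blue band at (243,310), also towards +y. Next I'll enlarge crops of both views to read points.

```bash
cat > h.py <<'E'
import numpy as np
from scipy.spatial.transform import Rotation as R
from rig import manip
def cam(n):
    m=manip.camera_model(n); return m["intrinsics"],np.array(m["xyz"]),R.from_euler("xyz",m["attitude"]).as_matrix()
def ray(n,px):
    K,c,A=cam(n); d=np.linalg.inv(K)@[px[0],px[1],1]; return c,A@(d*[1,-1,-1])
def at(n,px,z):
    c,d=ray(n,px); return c+d*(z-c[2])/d[2]
def proj(n,P):
    K,c,A=cam(n); p=(A.T@(np.asarray(P)-c))*[1,-1,-1]; p=K@p; return p[:2]/p[2]
E
python3 - <<'E'
import cv2,numpy as np
from rig import manip
def crop(n,boxes,out,s=4):
    im=manip.camera(n)[:,:,::-1]
    t=[]
    for x0,y0 in boxes:
        c=cv2.resize(im[y0:y0+120,x0:x0+98],None,fx=s,fy=s,interpolation=cv2.INTER_CUBIC); t.append(cv2.convertScaleAbs(c,alpha=1.3,beta=15))
    cv2.imwrite(out,np.hstack(t))
crop("top",[(155,145),(308,145)],"pics/topc.png")
crop("scene",[(322,170),(150,230)],"pics/scc.png")
E
```

```text
(no output)
```

View pics/topc.png

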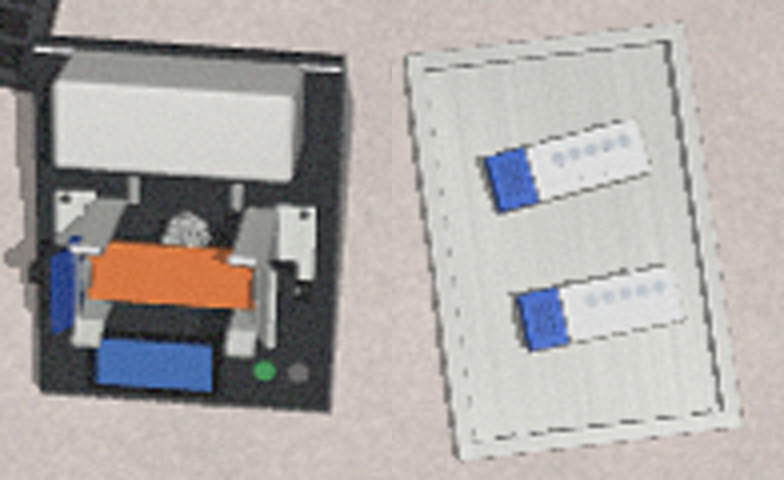

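View pics/scc.png

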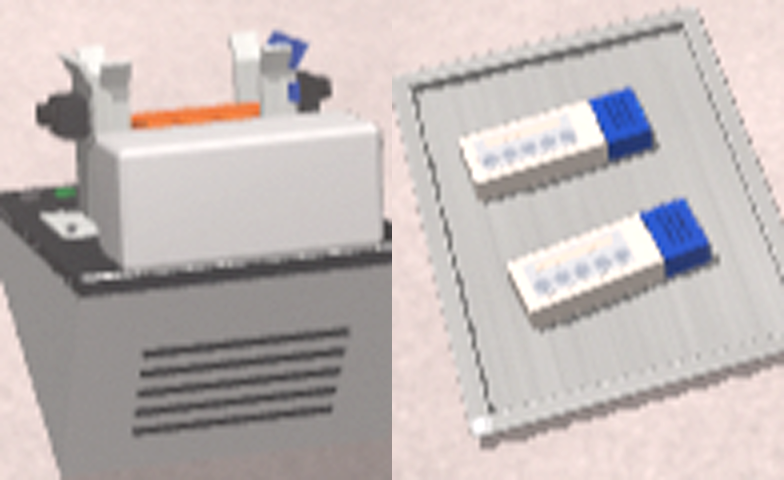

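The top crop shows the deck corners at (40,393), (330,411), (345,57) and (36,45). The follower centre is about (172,275). The far cartridge's corners are (484,157), (501,212), (650,173) and (635,120). The near cartridge's are (516,293), (530,351), (686,320) and (672,265). The scene crop agrees, with the blue ends on the +y side.

```bash
cat > m.py <<'E'
from h import *
from scipy.optimize import least_squares
def fit(pts,loc,x0):
    f=lambda p:np.concatenate([proj("top",np.r_[p[:2]+R.from_euler("z",p[2]).as_matrix()[:2,:2]@l[:2],l[2]])-q for l,q in zip(loc,pts)])
    s=least_squares(f,x0); return s.x,np.abs(s.fun).max()
L=lambda x,y:(155+x/4-.375,145+y/4-.375); Rr=lambda x,y:(308+(x-392)/4-.375,145+y/4-.375)
A,e=fit([L(40,393),L(330,411),L(345,57),L(36,45)],[(-.105,.1,.037),(-.105,-.1,.037),(.115,-.1,.164),(.115,.1,.164)],[.5,.3,0]); print("analyser",A,e)
for n,c in(("far",[(484,157),(501,212),(650,173),(635,120)]),("near",[(516,293),(530,351),(686,320),(672,265)])):
    print(n,*fit([Rr(*p) for p in c],[(.02,.055,.021),(-.02,.055,.021),(-.02,-.055,.021),(.02,-.055,.021)],[.5,-.1,.2]))
Ra=R.from_euler("z",A[2]).as_matrix()
def mag(m,col): # magazine origin (x,y) in analyser; col coords
    o=np.array([m[0],m[1],.037+(m[0]+.105)*np.tan(np.pi/6)])
    return np.r_[A[:2],0]+Ra@(o+R.from_euler("y",-30,degrees=True).as_matrix()@col)
s=least_squares(lambda m:proj("top",mag(m,[0,0,.062]))-L(172,275),[0,0]); print("mag in analyser",s.x,s.fun)
for z in(0,.062,.064,.088,.103): print(z,mag(s.x,[0,0,z]))
E4=[mag(s.x,[.0,y,.103]) for y in(.0648,-.0648)]
for p in E4: q=proj("scene",p); print("scene crop px",(q-[322,170])*4, "top crop",(proj("top",p)-[155,145])*4)
print(Ra[:,0])
E
python3 m.py
```

```text
analyser [ 0.58228172  0.20435242 -0.07358047] 1.190069555432217
far [ 0.64060347 -0.20906199  0.23993675] 0.33893326211602925
near [ 0.54013129 -0.22950834  0.17890506] 0.5431796282126129
mag in analyser [0.00195609 0.00168449] [2.84217094e-14 2.84217094e-14]
0 [0.58435635 0.20588855 0.09875113]
0.062 [0.55344023 0.20816749 0.1524447 ]
0.064 [0.55244293 0.208241   0.15417675]
0.088 [0.5404754  0.20912317 0.17496136]
0.103 [0.5329957  0.20967453 0.18795174]
scene crop px [284.49227811  33.01604333] top crop [ 57.01789104 293.55198946]
scene crop px [74.54529769 53.77910454] top crop [265.42132984 306.28960771]
[ 0.99729418 -0.07351409 -0.        ]
```

```bash
cat > go.py <<'E'
import sys; from h import *
# python3 go.py x y z yaw  -> shift (units) and turn from the measured pose
t=np.array([float(v) for v in sys.argv[1:5]]); s=manip.observe()
T=R.from_euler("xyz",s["tcp_rot"]).as_matrix()
w=(t[3]-s["tcp_rot"][2]+np.pi)%(2*np.pi)-np.pi
print("shift",np.round(T.T@(t[:3]-s["eef_pos"])/.05,3),"turn",round(-w,3))
E
python3 go.py .540 -.2295 .12 1.750
```

```text
shift [ 8.606 -6.507  1.805] turn -1.404
```

```bash
python3 -m pendant '[[-1,[0.86,-0.65,0],-0.16],[-1,[1.8,-1.4,0],-0.33],[-1,[2.8,-2.1,0.1],-0.5],[-1,[3.7,-2.8,0.3],-0.67],[-1,[4.7,-3.5,0.5],-0.84],[-1,[5.7,-4.3,0.7],-1.01],[-1,[6.7,-5.1,1],-1.18],[-1,[7.6,-5.8,1.4],-1.33],[-1,[8.6,-6.5,1.8],-1.404],[-1,[8.606,-6.507,1.805],-1.404]]' 40; python3 go.py .540 -.2295 .003 1.750
```

```text
clock: 1.45
eef_pos: [0.543, -0.2236, 0.1193]
tcp_rot: [3.14, -0.004, 1.759]
contact_force: [-0.5, -0.5, -0.3]
gripper_width: 0.0855
shift [-0.115 -0.084  2.326] turn 0.009
```

```bash
python3 -m pendant '[[-1,[0,0,0.8],0],[-1,[0,0,1.6],0],[-1,[0,0,2.2],0],[-1,[0,0,2.2],0],[-1,[0,0,2.2],0]]'; python3 go.py .540 -.2295 .003 1.750
```

```text
clock: 2.08
eef_pos: [0.5408, -0.231, 0.0113]
tcp_rot: [3.141, 0.001, 1.749]
contact_force: [0.4, -0.3, 1.1]
gripper_width: 0.0856
shift [ 0.032 -0.011  0.165] turn -0.001
```

Run:
```python
import cv2
from rig import manip
for n,(x,y) in(("top",(300,140)),):
    im=manip.camera(n)[y:y+130,x:x+130,::-1]; cv2.imwrite("pics/g1.png",cv2.resize(im,None,fx=4,fy=4,interpolation=cv2.INTER_CUBIC))
```

```text
(no output)
```

View pics/g1.png

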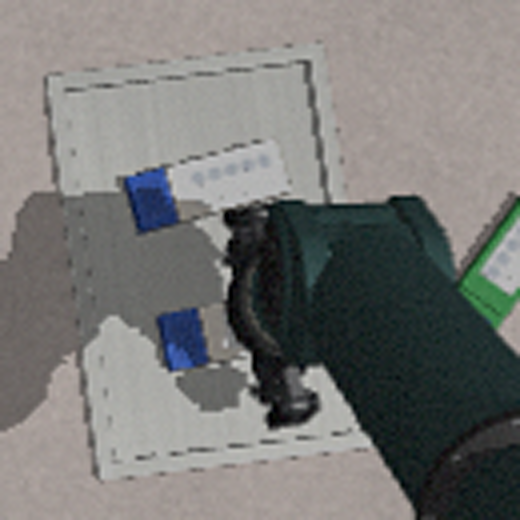

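The picture shows the jaws straddling the near cartridge, with its blue end free at (183,338) and clear of the far cartridge. I'll go down and close.

```bash
python3 -m pendant '[[-1,[0.03,0,0.16],0],[0.2,[0.03,0,0.16],0],[1,[0.03,0,0.16],0],[1,[0.03,0,0.16],0],[1,[0.03,0,0.16],0],[1,[0.03,0,0.16],0],[1,[0.03,0,0.16],0],[1,[0.03,0,0.16],0]]' 40; python3 go.py .540 -.2295 .3 1.750
```

```text
clock: 3.12
eef_pos: [0.54, -0.2287, 0.0023]
tcp_rot: [-3.142, 0.0, 1.75]
contact_force: [-0.9, 0.7, -0.5]
gripper_width: -0.0001
shift [-1.700e-02 -3.000e-03 -5.953e+00] turn -0.0
```

Run:
```python
import cv2,numpy as np
from rig import manip
a=manip.camera("top")[140:270,300:430,::-1]; b=manip.camera("scene")[230:360,140:270,::-1]
cv2.imwrite("pics/g2.png",cv2.resize(np.hstack([a,b]),None,fx=3,fy=3,interpolation=cv2.INTER_CUBIC))
```

```text
(no output)
```

View pics/g2.png

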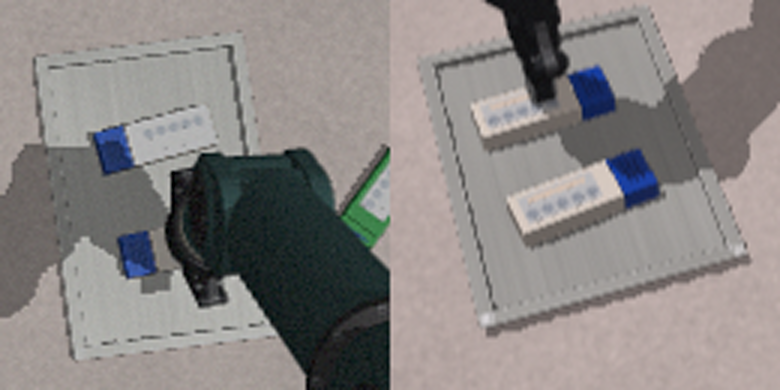

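Run:
```python
from h import *
for z in(.0023,.012,.021,.03,.04): q=proj("scene",[.54,-.229,z]); print(z,(q-[140,230])*3+[390,0])
for y in(.055,-.055):
  for x in(.02,-.02):
    p=np.array([.540,-.2295,.021])+R.from_euler("z",.179).apply([x,y,0]); print(x,y,(proj("scene",p)-[140,230])*3+[390,0])
s=manip.observe();print(s)
```

```text
0.0023 [544.63821883 112.45537233]
0.012 [543.33664305 104.25823371]
0.021 [542.11769218  96.58145494]
0.03 [540.88770964  88.83520035]
0.04 [539.50794095  80.14561388]
0.02 0.055 [613.96959314  93.4128283 ]
-0.02 0.055 [598.92463686  61.45099116]
0.02 -0.055 [481.27564187 133.6345304 ]
-0.02 -0.055 [468.68201861  99.97176419]
{'clock': 3.225, 'qpos': array([ 0.48375271,  0.72931093, -0.22630489,  2.03178783,  0.37582959,
        0.41965417,  0.1468974 ]), 'joint_velocities': array([-8.00874234e-04,  5.58097551e-04,  1.23789320e-04,  5.08951702e-04,
       -4.48842516e-05, -1.56933612e-03,  1.85630073e-03]), 'joint_efforts': array([ 1.12137936e-03, -5.09221458e+01, -2.25716807e+00, -9.30198759e+00,
        4.51837142e-03,  1.39468189e-03,  2.06539443e-05]), 'eef_pos': array([ 0.53999031, -0.22865887,  0.00232747]), 'tcp_rot': array([-3.14150815e+00, -5.74861385e-06,  1.74983920e+00]), 'contact_force': array([-0.22076427, -0.24996713,  0.5737776 ]), 'torque': array([0.01868877, 0.00066038, 0.04620712]), 'gripper_width': -0.00025343607804538743}
```

```bash
cat > blue.py <<'E'
from h import *; import cv2
for n in("top","scene"):
    im=manip.camera(n).astype(int); m=((im[:,:,2]>im[:,:,0]+50)&(im[:,:,2]>im[:,:,1]+40)).astype(np.uint8)
    k,l,st,c=cv2.connectedComponentsWithStats(m)
    print(n,[(c[i].round(1).tolist(),int(st[i,4])) for i in range(1,k) if st[i,4]>25])
E
python3 blue.py; python3 -m pendant '[[1,[0,0,-0.3],0],[1,[0,0,-0.6],0],[1,[0,0,-0.9],0],[1,[0,0,-1.2],0],[1,[0,0,-1.2],0],[1,[0,0,-1.2],0]]'; python3 blue.py
```

```text
top [([501.8, 124.1], 822), ([337.7, 189.2], 118), ([120.8, 228.0], 105), ([170.3, 217.3], 105), ([345.2, 224.8], 112), ([193.4, 235.8], 313)]
scene [([450.6, 223.4], 150), ([207.1, 260.0], 167), ([220.8, 288.6], 188), ([14.5, 368.4], 653), ([37.2, 403.1], 394)]
clock: 4.08
eef_pos: [0.5398, -0.2287, 0.0623]
tcp_rot: [-3.141, -0.0, 1.75]
contact_force: [-0.3, 0.6, -0.7]
gripper_width: -0.0001
top [([501.8, 124.1], 820), ([337.6, 189.1], 120), ([120.4, 228.1], 102), ([170.3, 217.3], 105), ([345.2, 224.6], 112), ([193.5, 235.8], 312)]
scene [([450.5, 223.4], 150), ([207.2, 260.2], 164), ([220.8, 288.6], 184), ([14.5, 368.4], 653), ([37.1, 403.1], 392)]
```

Run:
```python
import cv2
from h import *
b=manip.camera("scene")[180:300,130:260,::-1].copy()
cv2.imwrite("pics/g3.png",cv2.convertScaleAbs(cv2.resize(b,None,fx=5,fy=5,interpolation=cv2.INTER_CUBIC),alpha=1.6,beta=25))
s=manip.observe()
for dz in(0,.01,.02,.03): print(dz,(proj("scene",s["eef_pos"]+[0,0,dz])-[130,180])*5)
```

```text
0 [294.96733267 350.66597906]
0.01 [292.59770789 335.70966809]
0.02 [290.20362798 320.59900423]
0.03 [287.78471241 305.33158563]
```

View pics/g3.png

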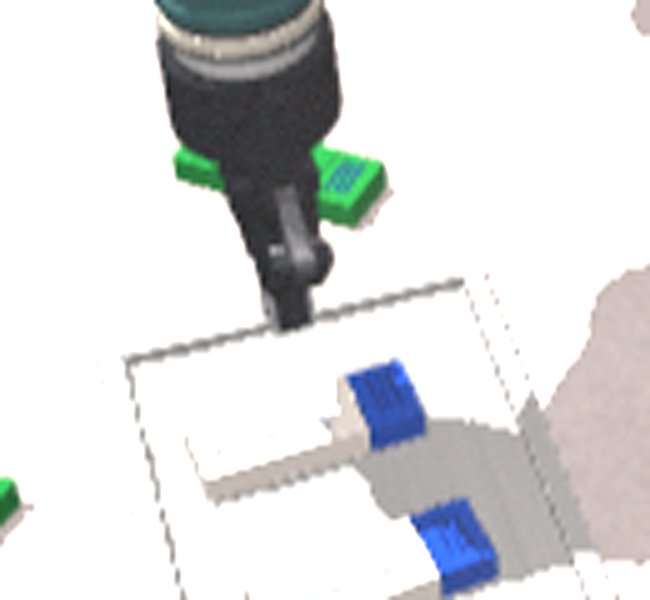

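The picture shows the shut fingertips at about (290,328). The reported TCP projects to (295,351), so the real tips are roughly 18 mm higher than reported. The cartridge hasn't moved. I'll check this by touching its top gently.

```bash
python3 -m pendant '[[1,[0,0,0.4],0],[1,[0,0,0.8],0],[1,[0,0,1.2],0],[1,[0,0,1.22],0],[1,[0,0,1.22],0]]'; python3 -m pendant '[[1,[0,0,0.02],0],[1,[0,0,0.02],0]]'; python3 -m pendant '[[1,[0,0,0.02],0],[1,[0,0,0.04],0],[1,[0,0,0.04],0]]'
```

```text
clock: 4.85
eef_pos: [0.5398, -0.2285, 0.0007]
tcp_rot: [-3.141, -0.0, 1.75]
contact_force: [-0.7, -0.8, -0.6]
gripper_width: -0.0001
clock: 5.1
eef_pos: [0.5397, -0.2285, 0.0005]
tcp_rot: [-3.141, -0.0, 1.75]
contact_force: [-0.5, 0.6, 1.4]
gripper_width: 0.0001
clock: 5.48
eef_pos: [0.5398, -0.2286, 0.0004]
tcp_rot: [-3.141, 0.001, 1.75]
contact_force: [-3.6, 1.7, 17.7]
gripper_width: -0.0001
```

Contact came at a reported z of 0.0005, with the cartridge top at 0.021. The true tip is therefore about 20.5 mm above the reported TCP. I'll regrasp using that offset.

```bash
python3 -m pendant '[[1,[0,0,-0.6],0],[-1,[0,0,-0.8],0],[-1,[0,0,-0.8],0],[-1,[0,0,-0.8],0],[-1,[0,0,-0.8],0],[-1,[0,0,-0.8],0],[-1,[0,0,-0.8],0]]'; python3 go.py .540 -.2295 -.0175 1.750
```

```text
clock: 6.35
eef_pos: [0.5399, -0.2286, 0.038]
tcp_rot: [-3.141, -0.0, 1.75]
contact_force: [0.3, -0.3, -0.4]
gripper_width: 0.0854
shift [-0.019 -0.     1.11 ] turn -0.0
```

```bash
python3 -m pendant '[[-1,[0,0,0.5],0],[-1,[0,0,0.9],0],[-1,[0,0,1.11],0],[-1,[0,0,1.11],0],[1,[0,0,1.11],0],[1,[0,0,1.11],0],[1,[0,0,1.11],0],[1,[0,0,1.11],0],[1,[0,0,1.11],0],[1,[0,0,1.11],0]]' 40; python3 -m pendant '[[1,[0,0,-0.4],0],[1,[0,0,-1],0],[1,[0,0,-2],0],[1,[0,0,-3],0],[1,[0,0,-4],0],[1,[0,0,-5],0],[1,[0,0,-5],0],[1,[0,0,-5],0]]'; python3 blue.py
```

```text
clock: 7.6
eef_pos: [0.5405, -0.2288, -0.0163]
tcp_rot: [3.141, 0.001, 1.75]
contact_force: [-0.1, -0.5, 6.1]
gripper_width: 0.0396
clock: 8.6
eef_pos: [0.5391, -0.2286, 0.233]
tcp_rot: [-3.141, 0.0, 1.75]
contact_force: [-0.5, -0.4, -1.2]
gripper_width: 0.039
top [([501.8, 124.1], 823), ([337.4, 189.5], 139), ([120.8, 228.0], 106), ([361.6, 215.7], 166), ([170.2, 217.3], 104), ([193.5, 235.8], 312)]
scene [([196.8, 179.5], 197), ([450.4, 223.4], 149), ([220.8, 288.2], 199), ([14.4, 368.4], 650), ([37.0, 403.2], 390)]
```

Run:
```python
from h import *
def b(c,yaw): return np.array(c)+R.from_euler("z",yaw).apply([0,.041,.018])
print("tray: pred",proj("top",b([.540,-.2295,.003],.179)),"saw 345.2 224.8")
s=manip.observe(); e=s["eef_pos"]
for dz in(.0195,.0):
    p=b([e[0],e[1],e[2]+dz],s["tcp_rot"][2]-np.pi/2); print(dz,"pred top",proj("top",p),"saw 361.6 215.7; scene",proj("scene",p),"saw 196.8 179.5")
    a=at("top",(361.6,215.7),p[2]); print("implied cart shift",a-p)
```

```text
tray: pred [345.53588826 224.25036667] saw 345.2 224.8
0.0195 pred top [361.5151383  215.25605257] saw 361.6 215.7; scene [196.63974756 176.24304161] saw 196.8 179.5
implied cart shift [-1.04381536e-03 -1.65236309e-04 -5.55111512e-17]
0.0 pred top [359.99871068 216.14193951] saw 361.6 215.7; scene [197.56169629 183.39213478] saw 196.8 179.5
implied cart shift [ 1.00624767e-03 -3.82808960e-03 -1.11022302e-16]
```

```bash
python3 go.py .5386 .2092 .233 1.497; python3 go.py .5386 .2092 .1558 1.497
```

```text
shift [ 8.612  1.561 -0.022] turn 0.253
shift [8.609 1.566 1.522] turn 0.253
```

```bash
python3 -m pendant '[[1,[0.7,0.13,-0.1],0.02],[1,[1.7,0.31,-0.2],0.05],[1,[2.8,0.51,-0.3],0.08],[1,[3.9,0.71,-0.3],0.12],[1,[5,0.91,-0.3],0.16],[1,[6.1,1.11,-0.3],0.2],[1,[7.1,1.29,-0.2],0.23],[1,[8,1.45,-0.1],0.25],[1,[8.6,1.56,0],0.253],[1,[8.612,1.561,0],0.253]]'; python3 -m pendant '[[1,[0,0,0],0],[1,[0,0,0],0],[1,[0,0,0],0]]';python3 go.py .5386 .2092 .1558 1.497; python3 blue.py
python3 - <<'E'
from h import *
s=manip.observe(); e=s["eef_pos"]
p=e+[0,0,.0375]+R.from_euler("z",s["tcp_rot"][2]-np.pi/2).apply([0,.041,0]); print(proj("top",p))
E
```

```text
clock: 9.95
eef_pos: [0.5382, 0.2121, 0.231]
tcp_rot: [-3.138, -0.0, 1.503]
contact_force: [0.4, 0.0, -1.3]
gripper_width: 0.0391
clock: 10.32
eef_pos: [0.5404, 0.2075, 0.2328]
tcp_rot: [3.142, 0.001, 1.495]
contact_force: [0.4, 0.4, 0.8]
gripper_width: 0.0389
shift [ 0.033 -0.039  1.54 ] turn -0.002
top [([501.9, 124.1], 814), ([337.4, 189.5], 138), ([120.3, 228.1], 101)]
scene [([450.4, 223.3], 148), ([220.8, 288.3], 194), ([14.4, 368.4], 650), ([37.0, 403.2], 390)]
[174.04538214 212.22058111]
```

```bash
python3 -m pendant '[[1,[0.03,-0.04,0.3],0],[1,[0.03,-0.04,0.7],0],[1,[0.03,-0.04,1.1],0],[1,[0.03,-0.04,1.2],0],[1,[0.03,-0.04,1.2],0],[1,[0.03,-0.04,1.2],0]]'
cat > pic.py <<'E'
import sys,cv2
from h import *
a=manip.camera("top")[155:265,150:260,::-1]; b=manip.camera("scene")[155:265,310:420,::-1]
cv2.imwrite(sys.argv[1],cv2.convertScaleAbs(cv2.resize(np.hstack([a,b]),None,fx=3.6,fy=3.6,interpolation=cv2.INTER_CUBIC),alpha=1.5,beta=20))
E
python3 pic.py pics/i1.png
```

```text
clock: 11.18
eef_pos: [0.5387, 0.211, 0.1735]
tcp_rot: [3.14, -0.001, 1.497]
contact_force: [-0.8, -0.3, 0.5]
gripper_width: 0.0392
```

View pics/i1.png

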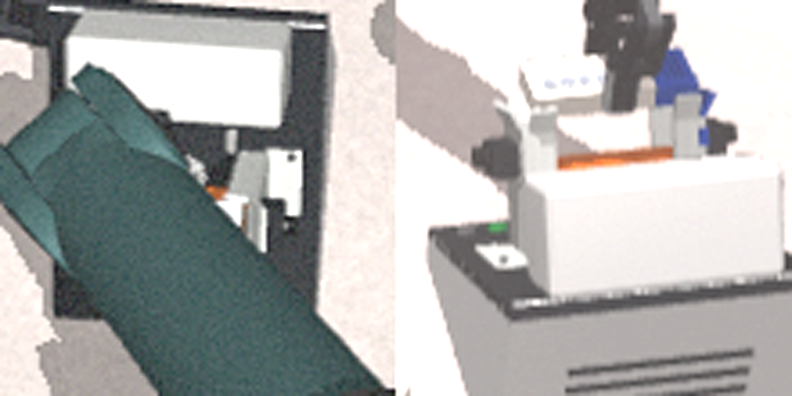

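```bash
cat > chk.py <<'E'
from m import *
S=lambda p:((proj("scene",p)-[310,155])*3.6+[396,0]).round(0)
for y in(.0568,.0398,-.0398,-.0568):
    print(y,"x+ z103",S(mag(s.x,[.0298,y,.103])),"x+ z88",S(mag(s.x,[.0218,y,.088])),"x- z103",S(mag(s.x,[-.0298,y,.103])))
for y in(.03,-.03): print("follower +x edge",y,S(mag(s.x,[.02,y,.062])))
o=manip.observe();e=o["eef_pos"];Q=R.from_euler("z",o["tcp_rot"][2]-np.pi/2)
for c in [(.02,-.055,0),(.02,-.055,.018),(-.02,-.055,.018),(.02,.055,.018),(.02,.055,0),(.02,.027,.018)]: print("cart",c,S(e+[0,0,.0195]+Q.apply(c)))
E
python3 chk.py | tail -12
```

```text
0.0568 x+ z103 [699.  90.] x+ z88 [696. 111.] x- z103 [669.  80.]
0.0398 x+ z103 [674.  93.] x+ z88 [671. 114.] x- z103 [645.  82.]
-0.0398 x+ z103 [555. 105.] x+ z88 [553. 126.] x- z103 [532.  93.]
-0.0568 x+ z103 [530. 107.] x+ z88 [528. 128.] x- z103 [507.  96.]
follower +x edge 0.03 [657. 154.]
follower +x edge -0.03 [569. 163.]
cart (0.02, -0.055, 0) [534. 118.]
cart (0.02, -0.055, 0.018) [536.  96.]
cart (-0.02, -0.055, 0.018) [521.  60.]
cart (0.02, 0.055, 0.018) [700.  80.]
cart (0.02, 0.055, 0) [697. 102.]
cart (0.02, 0.027, 0.018) [659.  84.]
```

```bash
python3 go.py .5386 .2092 .1558 1.497
```

```text
shift [-0.034 -0.002  0.356] turn -0.0
```

```bash
python3 -m pendant '[[1,[-0.02,0,0.15],0],[1,[-0.02,0,0.28],0],[1,[-0.02,0,0.35],0],[1,[-0.02,0,0.35],0],[1,[-0.02,0,0.35],0]]'; python3 go.py .5386 .2092 .1558 1.497
```

```text
clock: 11.9
eef_pos: [0.5383, 0.2097, 0.1554]
tcp_rot: [3.142, -0.0, 1.497]
contact_force: [-0.4, 0.7, 0.1]
gripper_width: 0.039
shift [-0.01   0.008 -0.009] turn -0.0
```

```bash
python3 -m pendant '[[-1,[0,0,0],0],[-1,[0,0,0],0],[-1,[0,0,0],0],[-1,[0,0,-0.3],0],[-1,[0,0,-0.9],0],[-1,[0,0,-1.5],0],[0.5,[0,0,-2],0],[1,[0,0,-2],0],[1,[0,0,-2],0]]'; python3 pic.py pics/i2.png; python3 go.py .5386 .2092 .1558 1.497
```

```text
clock: 13.02
eef_pos: [0.5378, 0.2093, 0.2552]
tcp_rot: [-3.141, 0.0, 1.497]
contact_force: [-0.4, -0.3, -0.1]
gripper_width: 0.0321
shift [0.006 0.028 1.97 ] turn -0.0
```

View pics/i2.png

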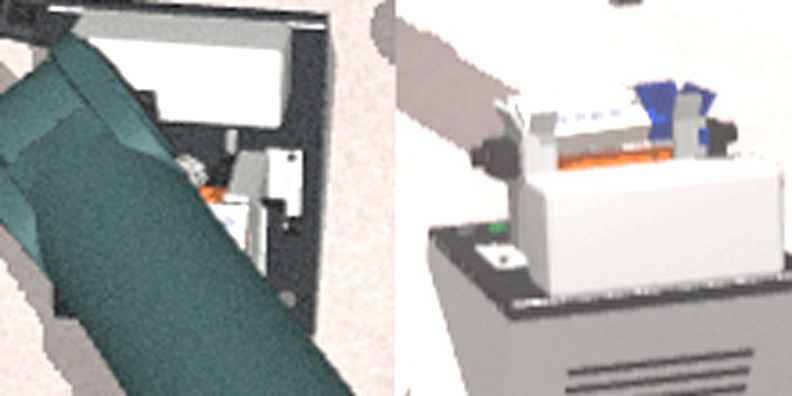

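The cartridge sits in the mouth, blue end at the blue-banded side (640–700, 85–140 in the scene half) and about flat. Next is a push with shut fingers along the column.

```bash
python3 -m pendant '[[1,[0,-0.1,0.6],0],[1,[0,-0.17,1.2],0],[1,[0,-0.176,1.6],0],[1,[0,-0.176,1.8],0],[1,[0,-0.176,1.89],0],[1,[0,-0.176,1.89],0],[1,[0,-0.176,1.89],0]]'; python3 go.py .5290 .2100 .1605 1.497; python3 -m pendant '[[1,[0,0.03,0.05],0],[1,[0,0.06,0.1],0],[1,[0,0.09,0.156],0],[1,[0,0.12,0.21],0],[1,[0,0.12,0.21],0]]'
```

```text
clock: 14.0
eef_pos: [0.5297, 0.2105, 0.1612]
tcp_rot: [3.141, -0.001, 1.497]
contact_force: [0.8, -1.3, -0.1]
gripper_width: -0.0002
shift [-0.011 -0.014  0.015] turn -0.0
clock: 14.62
eef_pos: [0.5353, 0.2095, 0.1497]
tcp_rot: [-3.141, 0.0, 1.497]
contact_force: [-0.2, -0.2, 0.1]
gripper_width: 0.0
```

```bash
python3 -m pendant '[[1,[0,0.03,0.05],0],[1,[0,0.06,0.1],0],[1,[0,0.06,0.1],0]]';python3 -m pendant '[[1,[0,0.03,0.05],0],[1,[0,0.06,0.1],0],[1,[0,0.06,0.1],0]]';python3 -m pendant '[[1,[0,0.03,0.05],0],[1,[0,0.06,0.1],0],[1,[0,0.06,0.1],0]]'
```

```text
clock: 15.0
eef_pos: [0.5383, 0.2096, 0.1452]
tcp_rot: [-3.141, 0.0, 1.497]
contact_force: [-1.3, 0.3, 1.0]
gripper_width: 0.0
clock: 15.38
eef_pos: [0.5413, 0.2094, 0.1402]
tcp_rot: [-3.141, 0.0, 1.497]
contact_force: [-3.0, -0.1, 2.7]
gripper_width: 0.0001
clock: 15.75
eef_pos: [0.5442, 0.2092, 0.1351]
tcp_rot: [-3.141, 0.0, 1.497]
contact_force: [-3.7, 0.1, 3.8]
gripper_width: 0.0003
```

```bash
python3 -m pendant '[[1,[0,0.03,0.05],0],[1,[0,0.05,0.09],0],[1,[0,0.05,0.09],0]]';python3 -m pendant '[[1,[0,0.02,0.035],0],[1,[0,0.04,0.07],0],[1,[0,0.04,0.07],0]]'; python3 chk.py >/dev/null; python3 -m pendant '[[1,[0,0.02,0.035],0],[1,[0,0.03,0.05],0],[1,[0,0.03,0.05],0]]'
```

```text
clock: 16.12
eef_pos: [0.5467, 0.209, 0.1308]
tcp_rot: [-3.141, 0.0, 1.497]
contact_force: [-4.0, 0.1, 5.7]
gripper_width: -0.0001
clock: 16.5
eef_pos: [0.5487, 0.2088, 0.1274]
tcp_rot: [-3.141, 0.0, 1.497]
contact_force: [-4.4, 0.5, 6.1]
gripper_width: 0.0003
clock: 16.88
eef_pos: [0.55, 0.2087, 0.125]
tcp_rot: [-3.141, 0.0, 1.497]
contact_force: [-4.5, -0.2, 6.3]
gripper_width: -0.0
```

```bash
python3 -m pendant '[[1,[0,0.02,0.035],0],[1,[0,0.04,0.07],0],[1,[0,0.04,0.07],0],[1,[0,0.04,0.07],0]]';  python3 -m pendant '[[1,[0,-0.05,-0.09],0],[1,[0,-0.1,-0.17],0],[1,[0,-0.2,-0.35],0],[1,[0,-0.4,-0.7],0],[1,[0,-0.6,-1.2],0],[1,[0,-0.6,-2],0],[1,[0,-0.6,-3],0],[1,[0,-0.6,-3.4],0],[1,[0,-0.6,-3.4],0]]'; python3 pic.py pics/i3.png
```

```text
clock: 17.38
eef_pos: [0.5519, 0.2085, 0.1217]
tcp_rot: [-3.141, 0.0, 1.497]
contact_force: [-4.4, 0.1, 6.7]
gripper_width: -0.0001
clock: 18.5
eef_pos: [0.5237, 0.2114, 0.2939]
tcp_rot: [3.136, -0.002, 1.497]
contact_force: [-0.3, -0.4, 0.0]
gripper_width: 0.0002
```

View pics/i3.png

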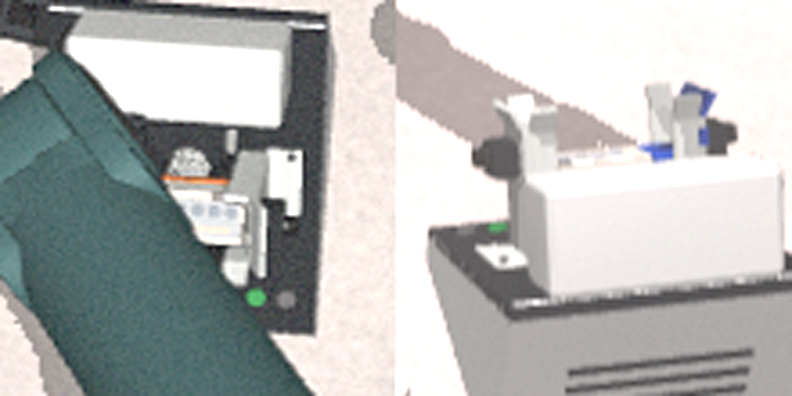

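The cartridge is down and level below the catches. The top half shows its foil row at about (215,212), and the scene half shows its top at about (600,157) with the blue end at (660,152). Now for the second one.

```bash
python3 blue.py|head -1; python3 go.py .6406 -.2091 .28 1.811; python3 go.py .6406 -.2091 .05 1.811
python3 - <<'E'
from h import *
print(at("top",(388/1.4286,228/1.4286),.13))
E
```

```text
top [([501.9, 124.1], 814), ([337.4, 189.5], 138), ([119.3, 230.1], 89)]
shift [-8.185  2.995  0.204] turn -0.314
shift [-8.178  3.006  4.804] turn -0.314
[0.69547794 0.01703639 0.13      ]
```

```bash
python3 -m pendant '[[1,[-0.7,0.25,0],-0.03],[0,[-1.7,0.6,0],-0.07],[-1,[-2.8,1,0],-0.11],[-1,[-3.9,1.4,0],-0.15],[-1,[-5,1.8,0.1],-0.2],[-1,[-6.1,2.2,0.2],-0.25],[-1,[-7.1,2.6,0.8],-0.3],[-1,[-7.8,2.9,1.6],-0.314],[-1,[-8.18,3,2.6],-0.314],[-1,[-8.18,3,3.2],-0.314]]'; python3 -m pendant '[[-1,[0,0,0.3],0],[-1,[0,0,0.3],0],[-1,[0,0,0.3],0]]'; python3 go.py .6406 -.2091 -.0175 1.811; python3 blue.py|head -1
```

```text
clock: 19.95
eef_pos: [0.639, -0.2112, 0.1265]
tcp_rot: [-3.136, -0.002, 1.807]
contact_force: [0.1, -0.7, 0.1]
gripper_width: 0.0853
clock: 20.32
eef_pos: [0.643, -0.2077, 0.1176]
tcp_rot: [3.139, 0.001, 1.812]
contact_force: [0.3, 0.3, 0.6]
gripper_width: 0.0854
shift [-0.014 -0.059  2.703] turn 0.001
top [([501.7, 124.1], 829), ([337.6, 189.3], 120), ([182.2, 213.2], 129), ([121.1, 225.7], 117), ([170.3, 217.3], 106), ([193.5, 235.8], 316)]
```

```bash
python3 -m pendant '[[-1,[-0.01,-0.04,0.8],0],[-1,[-0.01,-0.04,1.6],0],[-1,[-0.01,-0.04,2.2],0],[-1,[-0.01,-0.04,2.4],0],[-1,[-0.01,-0.04,2.4],0],[-1,[-0.01,-0.04,2.4],0]]'; python3 go.py .6406 -.2091 -.0175 1.811
```

```text
clock: 21.18
eef_pos: [0.6414, -0.2094, -0.0019]
tcp_rot: [3.139, 0.001, 1.811]
contact_force: [-0.2, 0.1, 0.0]
gripper_width: 0.0854
shift [ 0.01  -0.016  0.312] turn -0.0
```

```bash
python3 -m pendant '[[-1,[0,0,0.15],0],[-1,[0,0,0.3],0],[-1,[0,0,0.3],0],[1,[0,0,0.3],0],[1,[0,0,0.3],0],[1,[0,0,0.3],0],[1,[0,0,0.3],0],[1,[0,0,0.3],0],[1,[0,0,0.3],0]]' 40; python3 -m pendant '[[1,[0,0,-0.4],0],[1,[0,0,-1],0],[1,[0,0,-2],0],[1,[0,0,-3],0],[1,[0,0,-4],0],[1,[0,0,-5],0],[1,[0,0,-5],0],[1,[0,0,-5],0],[1,[0,0,-5],0]]'; python3 blue.py
python3 - <<'E'
from h import *
s=manip.observe(); e=s["eef_pos"]
p=e+[0,0,.0375]+R.from_euler("z",s["tcp_rot"][2]-np.pi/2).apply([0,.041,0]); print(proj("top",p),[at("top",proj("top",p)+d,p[2])-p for d in([0,1],[1,0])])
E
python3 go.py .5386 .2092 .233 1.497
```

```text
clock: 22.3
eef_pos: [0.6405, -0.2092, -0.0183]
tcp_rot: [3.141, 0.0, 1.811]
contact_force: [0.9, -0.3, 3.9]
gripper_width: 0.0393
clock: 23.42
eef_pos: [0.6382, -0.209, 0.2294]
tcp_rot: [-3.138, -0.002, 1.811]
contact_force: [-0.2, -0.5, -1.4]
gripper_width: 0.0391
top [([501.8, 124.1], 827), ([352.3, 175.0], 168), ([182.2, 213.2], 129), ([121.1, 225.7], 117), ([170.3, 217.3], 106), ([193.5, 235.8], 315)]
scene [([383.2, 196.6], 26), ([212.2, 207.0], 206), ([450.6, 223.4], 149), ([14.5, 368.4], 653), ([37.2, 403.1], 394)]
[352.04986166 174.14292409] [array([-2.38719534e-03,  7.07861845e-05, -1.11022302e-16]), array([-2.85213937e-05, -2.35608407e-03, -1.11022302e-16])]
shift [ 8.601  0.043 -0.055] turn 0.314
```

```bash
python3 -m pendant '[[1,[0.7,0,-0.2],0.02],[1,[1.7,0,-0.4],0.06],[1,[2.8,-0.05,-0.5],0.1],[1,[3.9,-0.1,-0.5],0.15],[1,[5,-0.1,-0.5],0.2],[1,[6.1,-0.1,-0.5],0.25],[1,[7.1,-0.05,-0.4],0.29],[1,[8,0,-0.2],0.314],[1,[8.6,0.04,0],0.314],[1,[8.6,0.04,0],0.314]]'; python3 -m pendant '[[1,[0,0,0],0],[1,[0,0,0],0],[1,[0,0,0],0]]';python3 go.py .5386 .2092 .1558 1.497
```

```text
clock: 24.78
eef_pos: [0.5376, 0.2122, 0.23]
tcp_rot: [-3.138, -0.001, 1.503]
contact_force: [-0.0, -0.0, -0.7]
gripper_width: 0.0389
clock: 25.15
eef_pos: [0.5402, 0.2076, 0.2315]
tcp_rot: [3.141, 0.0, 1.495]
contact_force: [-0.2, 0.7, 0.2]
gripper_width: 0.0394
shift [ 0.03  -0.036  1.514] turn -0.002
```

```bash
python3 -m pendant '[[1,[0.01,-0.03,0.3],0],[1,[0.01,-0.03,0.7],0],[1,[0.01,-0.03,1],0],[1,[0.01,-0.03,1.2],0],[1,[0.01,-0.03,1.3],0],[1,[0.01,-0.03,1.3],0]]'; python3 go.py .5386 .2092 .1558 1.497
```

```text
clock: 25.9
eef_pos: [0.5382, 0.2097, 0.1662]
tcp_rot: [-3.141, 0.0, 1.497]
contact_force: [0.2, 0.4, 0.1]
gripper_width: 0.0392
shift [-0.008  0.008  0.207] turn -0.0
```

```bash
python3 -m pendant '[[1,[0,0,0.1],0],[1,[0,0,0.2],0],[1,[0,0,0.2],0],[1,[0,0,0.2],0]]'; python3 -m pendant '[[-1,[0,0,0],0],[-1,[0,0,0],0],[-1,[0,0,0],0],[-1,[0,0,-0.3],0],[-1,[0,0,-0.9],0],[-1,[0,0,-1.5],0],[0.5,[0,0,-2],0],[1,[0,0,-2],0],[1,[0,0,-2],0],[1,[0,0,-2],0]]'; python3 pic.py pics/i4.png; python3 go.py .5290 .2100 .1605 1.497
```

```text
clock: 26.4
eef_pos: [0.5383, 0.2096, 0.1564]
tcp_rot: [3.141, -0.0, 1.497]
contact_force: [0.2, 0.4, -0.9]
gripper_width: 0.0389
clock: 27.65
eef_pos: [0.5375, 0.2091, 0.2553]
tcp_rot: [-3.14, 0.001, 1.497]
contact_force: [0.4, -0.2, -0.5]
gripper_width: 0.0122
shift [ 0.003 -0.17   1.897] turn -0.0
```

View pics/i4.png

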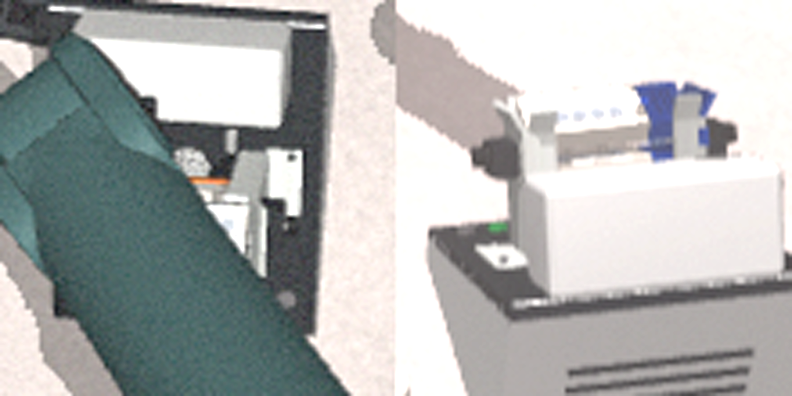

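The second cartridge sits in the mouth just as the first did. Its top is at about (600,110) in the scene half, blue at (660,110), with the first one beneath it. I'll push it the same way.

```bash
python3 -m pendant '[[1,[0,-0.1,0.6],0],[1,[0,-0.17,1.2],0],[1,[0,-0.17,1.6],0],[1,[0,-0.17,1.8],0],[1,[0,-0.17,1.897],0],[1,[0,-0.17,1.897],0],[1,[0,-0.17,1.897],0]]'; python3 -m pendant '[[1,[0,0.03,0.05],0],[1,[0,0.06,0.1],0],[1,[0,0.09,0.156],0],[1,[0,0.12,0.21],0],[1,[0,0.15,0.26],0],[1,[0,0.18,0.31],0],[1,[0,0.18,0.31],0]]';python3 -m pendant '[[1,[0,0.03,0.05],0],[1,[0,0.06,0.1],0],[1,[0,0.06,0.1],0]]';python3 -m pendant '[[1,[0,0.03,0.05],0],[1,[0,0.06,0.1],0],[1,[0,0.06,0.1],0]]'
```

```text
clock: 28.62
eef_pos: [0.5303, 0.2105, 0.162]
tcp_rot: [3.14, -0.001, 1.497]
contact_force: [0.7, -0.5, -0.4]
gripper_width: -0.0001
clock: 29.5
eef_pos: [0.5383, 0.2098, 0.1458]
tcp_rot: [-3.141, 0.0, 1.497]
contact_force: [-3.1, 0.2, 3.7]
gripper_width: 0.0
clock: 29.88
eef_pos: [0.5411, 0.2096, 0.1409]
tcp_rot: [-3.14, 0.0, 1.497]
contact_force: [-3.9, 0.5, 5.0]
gripper_width: -0.0001
clock: 30.25
eef_pos: [0.5439, 0.2093, 0.136]
tcp_rot: [-3.14, 0.0, 1.497]
contact_force: [-4.0, 1.0, 5.5]
gripper_width: 0.0004
```

```bash
python3 -m pendant '[[1,[0,0.03,0.05],0],[1,[0,0.06,0.1],0],[1,[0,0.06,0.1],0]]';python3 -m pendant '[[1,[0,0.03,0.05],0],[1,[0,0.06,0.1],0],[1,[0,0.06,0.1],0]]';python3 -m pendant '[[1,[0,0.03,0.05],0],[1,[0,0.06,0.11],0],[1,[0,0.06,0.11],0],[1,[0,0.06,0.11],0]]'
```

```text
clock: 30.62
eef_pos: [0.5467, 0.2091, 0.1312]
tcp_rot: [-3.14, 0.001, 1.497]
contact_force: [-6.3, 0.5, 7.7]
gripper_width: -0.0
clock: 31.0
eef_pos: [0.5495, 0.2089, 0.1262]
tcp_rot: [-3.14, 0.001, 1.497]
contact_force: [-5.6, -0.3, 9.8]
gripper_width: -0.0003
clock: 31.5
eef_pos: [0.5525, 0.2087, 0.1211]
tcp_rot: [-3.14, 0.001, 1.497]
contact_force: [-6.9, -0.2, 11.1]
gripper_width: -0.0002
```

```bash
python3 -m pendant '[[1,[0,-0.05,-0.09],0],[1,[0,-0.1,-0.17],0],[1,[0,-0.2,-0.35],0],[1,[0,-0.4,-0.7],0],[1,[0,-0.6,-1.2],0],[1,[0,-0.6,-2],0],[1,[0,-0.6,-3],0],[1,[0,-0.6,-3.4],0],[1,[-0.8,-0.6,-3.4],0],[1,[-1.8,-0.6,-3.4],0]]'; python3 -m pendant '[[1,[-1,0,0],0],[1,[-2,0,0],0],[1,[-3,0,0],0],[1,[-4,0,0],0],[1,[-5,0,0],0],[1,[-5,0,0],0],[1,[-5,0,0],0]]'; python3 blue.py; python3 pic.py pics/i5.png
```

```text
clock: 32.75
eef_pos: [0.5178, 0.121, 0.2919]
tcp_rot: [3.138, -0.001, 1.5]
contact_force: [1.0, -0.3, -0.4]
gripper_width: 0.0002
clock: 33.62
eef_pos: [0.4988, -0.1281, 0.291]
tcp_rot: [3.14, -0.0, 1.497]
contact_force: [-0.5, -0.5, 0.1]
gripper_width: -0.0001
top [([501.8, 124.1], 816), ([182.5, 212.2], 139), ([120.5, 228.3], 101), ([170.1, 217.4], 98), ([193.5, 235.8], 309)]
scene [([450.5, 223.2], 145), ([14.4, 368.4], 650), ([36.9, 403.2], 389)]
```

View pics/i5.png

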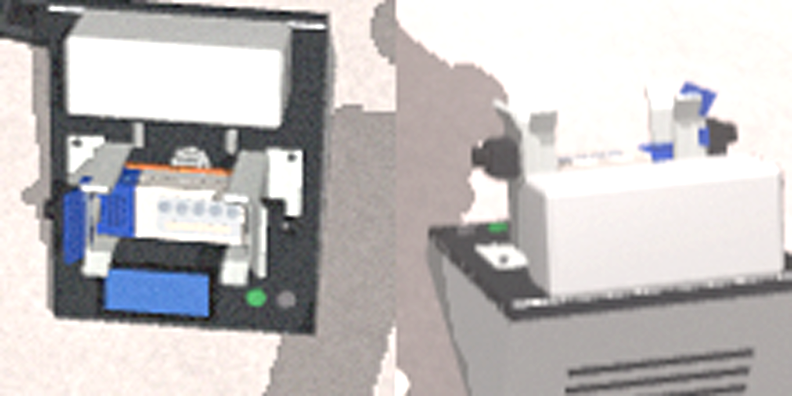

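```bash
cat > last.py <<'E'
import cv2
from m import *
def c(n,x,y,w,h,f):
    im=manip.camera(n)[y:y+h,x:x+w,::-1]; im=cv2.convertScaleAbs(cv2.resize(im,None,fx=f,fy=f,interpolation=cv2.INTER_CUBIC),alpha=1.2,beta=10)
    for a,b in((.02,.055),(-.02,.055),(.02,-.055),(-.02,-.055)):
        q=(proj(n,mag(s.x,[a,b,.064]))-[x,y]+.5)*f; cv2.circle(im,tuple(int(v) for v in q),3,(0,0,255),1)
    return im
cv2.imwrite("pics/last.png",np.vstack([c("top",160,190,80,45,10)[:300],c("scene",330,170,80,30,10)]))
E
python3 last.py >/dev/null
cat > l2.py <<'E'
from m import *
import cv2
f=lambda p:((proj("scene",p)-[310,155])*3.6+[396,0]).round(1)
for z in(.060,.064,.068,.072,.082): print(z,[f(mag(s.x,[0,y,z])).tolist() for y in(.041,0,-.041)],(proj("top",mag(s.x,[0,.041,z]))).round(1))
# fit of white/blue boundary & ends in top: profile along the cart's long axis at z=64
im=manip.camera("top").astype(int)
for x in(-.008,.0,.008):
    print(x,[ (int(1000*y),im[tuple(int(round(v)) for v in proj("top",mag(s.x,[x,y,.064]))[::-1])].tolist()) for y in(.058,.052,.045,.03,.024,-.03,-.045,-.05,-.053,-.058)])
E
python3 l2.py | tail -8
```

```text
0.06 [[663.6, 150.6], [604.5, 156.7], [544.9, 162.8]] [181.7 212.1]
0.064 [[663.4, 144.7], [604.2, 150.8], [544.5, 156.9]] [181.5 212.7]
0.068 [[663.1, 138.8], [603.9, 144.9], [544.2, 151.0]] [181.2 213.3]
0.072 [[662.9, 132.9], [603.6, 139.0], [543.9, 145.1]] [180.9 214. ]
0.082 [[662.2, 118.2], [602.9, 124.2], [543.1, 130.2]] [180.3 215.6]
-0.008 [(58, [73, 80, 89]), (52, [72, 73, 79]), (45, [31, 53, 103]), (30, [16, 44, 115]), (24, [178, 172, 164]), (-30, [156, 152, 148]), (-45, [151, 151, 152]), (-50, [96, 93, 90]), (-53, [61, 61, 60]), (-58, [89, 90, 87])]
0.0 [(58, [98, 102, 105]), (52, [92, 92, 93]), (45, [35, 51, 102]), (30, [23, 48, 117]), (24, [179, 173, 163]), (-30, [116, 120, 127]), (-45, [140, 141, 145]), (-50, [164, 157, 149]), (-53, [74, 71, 69]), (-58, [88, 91, 89])]
0.008 [(58, [45, 49, 66]), (52, [107, 106, 114]), (45, [24, 42, 98]), (30, [18, 46, 117]), (24, [177, 173, 163]), (-30, [114, 121, 125]), (-45, [135, 138, 141]), (-50, [107, 104, 101]), (-53, [95, 91, 87]), (-58, [89, 90, 88])]
```

```bash
python3 -c "
from rig import manip
print(manip.job_done(), manip.observe()['clock'])"
```

```text
the job is handed in; nothing more can be done
the job is handed in; nothing more can be done
```

Both cartridges are in the magazine, foil side up with the blue end at the blue-banded end. I laid them in one after the other and pushed each along the column with shut fingers, about 8 N for the first and 13 N for the second. The job was handed in at about 34 s of the 61 s allowed.

**Last checks:**
- **Held and level:** the final pictures show the top cartridge at about z = 60–64 mm in the column, parallel to the follower. Grey catch-coloured pixels cover both of its ends, where bare cartridge would otherwise show. I could not read the catch or follower joints directly, so this rests on the pictures and the push forces.
- **Surroundings:** the tip box reads where it was at the start. I did not re-measure the bottle or jar at the end, but the arm never went near them and no unexpected contact force showed.

**What went wrong or disagreed:**
- **First grasp:** it closed on air, because the real fingertips are about 20 mm above the reported TCP. I found this by gently touching the cartridge's top with up to about 18 N, and corrected for it afterwards.
- **Last picture:** the final enlarged picture was refused because the 12-picture limit had been reached. I did that check with pixel values instead.

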